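# Reset the angle fence of a mount-board cutter to 45 degrees and clamp it

### The job

The next mounts need 45-degree corners, but the swinging fence of the cutting board is clamped at another angle. Slacken its black tee knob, swing the fence round until its pointer stands on the long 45-degree mark with the engraved diamond (in the middle of the scale), and tighten the knob again by hand, good and firm but without straining the screw. Do not drag the fence while it is still clamped, and leave the other things where they are.

Things in the scene. Friction and masses are not known exactly. Their poses are not given: they have to be found in the camera images.
- cutting_board: Grey laminate cutting board, 220 mm (its x) by 270 mm (its y), top face 20 mm above the worktop, fixed to the worktop. Origin at the centre of its underside; at yaw 0 its x points away from the robot and its y to the robot's left. A steel cutting edge, 12 mm wide and 23 mm high, runs along its right (-y) side.
- fence_pivot (a point): Centre of the fence's upright pivot, on the plate's face 21 mm above the worktop, 65 mm to -x and 95 mm to -y of the board's centre; its axes are the board's. Topped by a steel screw 26 mm across, up to 39 mm high.
- mark_45 (a point): Middle of the engraved 45-degree mark, on the plate's face, 161 mm from the pivot. Fixed to the board.
- pointer_tip (a point): Tip of the fence's pointer, 152 mm from the pivot, 23 mm up. The arm is a grey bar 30 mm wide, top 28.5 mm up. The aluminium fence rail stands along its clockwise side: 8 mm thick, its middle 18.5 mm from the arm's centre line, top 42 mm up, from 22 mm behind the pivot to 192 mm beyond it.
- sticky_pad_mid (a point): Pad of sticky notes, 76 x 76 x 14 mm, lying on the worktop to the left of the board; the point is its centre. Bystander.
- staple_remover: Small black jaw staple remover, 29 x 55 x 28 mm, on the worktop to the right of the board; origin under its middle. Bystander.
- scale_plate: Quarter-round aluminium plate let into the board's top, face 21 mm up, its corner at the pivot. Round its rim an angle scale: short lines every 5 degrees, longer every 15, the longest with a diamond at 45. Inside it a serrated steel track, radius 120 mm, with a notch every 2.5 degrees, one of them at 45, into which the clamp's teeth bite. Frame as the board's.
- angle_fence (a joint): Angle of the fence about the upright pivot, rad: 0 when its arm runs along the board's +y (square to the cutting edge), growing clockwise seen from above towards the board's +x; the 45-degree mark is 0.785; range 0 to 1.57. Slack, it swings with a drag of about 0.12 N m and stays where it is left; clamped, the serrations hold it and it should not be forced.
- clamp_knob: Black tee knob on the arm, 120 mm from the pivot, axis upright. Bar 50 mm long (its own x), 16 thick (its y), 28 high, from 46 to 74 mm above the worktop; origin at the bar's centre. Round hub 25 mm across below it, 34 to 46 mm up. It keeps its height. Clockwise from above tightens. It starts clamped, how hard varies; 1.0 rad anticlockwise lifts the teeth clear. It goes along with the fence.
- clamp_shoe: Toothed steel shoe under the arm below the knob, hidden; the knob draws it down 3 mm per rad. Turning drags with up to 0.3 N m; held still, the hand feels the clamping only: 0.003 N m per newton, 0.35 N m per rad once it bites. Compare with the torque held before it bites. Firm from 60 N (0.2 N m more), best 80 N (0.25 N m); over 115 N (0.35 N m) strains the screw. It then stays.
- marker: Marker pen with white barrel, 136 mm long and 16 mm thick, lying on the worktop behind the board (away from the robot); origin under its middle. Bystander.

How it is judged:
By the outcome, as a careful person would: the job done as asked, in the order asked, and still so for the second after the job is handed in, with the robot touching nothing.
It also fails if it takes over 48 s, if anything falls off the work surface, if the arm or the gripper's body presses on something with over 40 N, if the wrist force passes 120 N, or if a joint passes its speed limit or range.

### The arm

A 6-joint arm with a two-finger parallel gripper is mounted at the origin on a cart in front of the work surface, level with it; the furniture and walls round the work are solid. World frame = base frame: x ahead of the robot, y to its left, z up, the work surface at z = 0. Lengths are in m, angles in degrees, forces in N, time in s.
With the tool pointing down it reaches from about 0.4 to 0.825 m from the base axis. Payload 7 kg.
Tool frame: the origin (TCP) lies between the finger pads; the fingertips stand 19 mm ahead of it and the grasp point (between the pads) is the TCP; x points along the fingers, y is the direction in which the jaws open and shut, and the axes are right-handed (so a half turn about x gives the same grasp; the last joint's range is limited). The gripper opens to 88 mm and grips with 3 to 60 N. Pads are 19 mm wide; open, the fingers measure 130 mm over their backs; the gripper's body (78 mm by 193 mm) begins 47 mm behind the grasp point.
Start: joints at [-48.237, 20.546, 0.682, 0, -70.136, -16.507], TCP at [0.288, -0.61, 0.246] pointing down, gripper open.
Joint ranges: [-176.03, 176.03], [-82.01, 121.73], [-58.28, 71.71], [-173.87, 95.51], [-174.79, -0.11], [-173.66, 173.66]. Speed limits (degrees/s): [136.94, 136.94, 172.46, 180, 180, 180].

### API

Orientations are given as [roll, pitch, yaw] about the fixed x, y, z axes, in that order (R = Rz(yaw) Ry(pitch) Rx(roll)).
In Python, from plant import * gives the robot as it stands.
- The arm moves only by the tool step_arm, never from a script. Its argument "steps" is a list of rows, each a list of 2 entries, a list of its own where there are three numbers: the shift along the tool's x, y, z in units of 0.02 m (1.0 is 0.02 m), then the turn about the tool's x in units of 6 degrees (1.0 is 6 degrees). A call has 1 to 20 rows; each row shifts and turns the commanded pose from where the row before left it, along the tool's axes as they then stand; what a row does not reach is not made up. A row lasts 1/12 s, in which the tool goes at most 41.7 mm and 7.16 degrees, less where a joint would pass 70% of its speed; a pose out of reach is approached as far as the arm can. A call with a number of a shift or a turn outside -1 to 1 is refused whole. A call with a gripper value outside its range is refused whole. "fingers" is the closure, from 0 (fully open) to 1 (shut), set as the call begins (left out, the last holds). The fingers move at their own pace and stop on an object; "grip_force" is the grip in N (left out, the last holds). Time passes only in rows, so rows that do not move let the fingers close. It gives the time, the measured TCP pose, the force and the opening at its end, in the units of the state.
- get_state(): the state, without advancing time (a new reading comes with each control period).
- capture(name): name is "side" or "top"; returns the picture (400x640x3 uint8, blue, green, red); there is no depth.
- camera_model(name): a dict with "intrinsics" (3x3 intrinsics, pixels), "rvec" (rotation vector, rad) and "tvec" (3), from world to camera coordinates, as OpenCV has them. Camera axes: x right, y down, z forward; pixel columns grow to the right and rows downward; lengths in m; the calibration is good to about 2 mm. A picture is of the moment at which its call begins. camera_model takes no time and is no camera call.
- close_job(): hands the job in, once; it reports no verdict.
The state is a dict: "time_s": time; "joints": joint angles; "qd": joint speeds; "joint_torque": joint torques, N m; "tcp_pos": TCP position; "eef_rot": TCP orientation; "contact_force": force on the tool from outside, world axes, zero at the start; "moment": the same for the moment, N m; "gripper_width": finger opening in m.
Only numpy, scipy, OpenCV 4.12 (cv2) and the standard library are available. Lean on these libraries where they do the work, as an engineer would, in place of code of your own. Each camera call takes 0.05 s, during which the arm holds its last target.

## Working session

There is one attempt and no reset: what is moved stays moved. The work goes in short steps, Python scripts to look and compute and a tool call to move; the robot and the scene stay as the last step left them, time stands still between calls to the robot, and variables do not carry over. Pictures are saved under pics/ and viewed, and the job is handed in when it is done.

Besides the shell and the picture viewer there is one more tool, called by a JSON object that holds its "name" and its "arguments", one argument or row to a line. step_arm: Moves the arm, as the interface text tells. Its arguments: {"type":"object","properties":{"steps":{"type":"array","items":{"type":"array"}},"fingers":{"type":"number"},"grip_force":{"type":"number"}},"required":["steps"]}

```bash
ls; mkdir -p pics
python3 - <<'E'
from plant import *
import cv2
for n in("top","side"):
    cv2.imwrite(f"pics/{n}0.png",capture(n)); m=camera_model(n); print(n,m)
print(get_state())
E
```

```text
pics
top {'intrinsics': array([[410.07500115,   0.        , 313.51891069],
       [  0.        , 410.07500115, 202.12347442],
       [  0.        ,   0.        ,   1.        ]]), 'rvec': array([ 2.09164289, -2.15008599,  0.19040972]), 'tvec': array([0.04732981, 0.54109506, 0.99570338])}
side {'intrinsics': array([[364.49180463,   0.        , 324.79662175],
       [  0.        , 364.49180463, 204.0319533 ],
       [  0.        ,   0.        ,   1.        ]]), 'rvec': array([ 0.88314767, -2.61291133,  0.92163276]), 'tvec': array([0.44931567, 0.29401302, 0.70518063])}
{'time_s': 0.1, 'joints': array([-4.82368418e+01,  2.05870773e+01,  6.39680982e-01, -1.58827530e-02,
       -7.01347855e+01, -1.65059562e+01]), 'qd': array([-0.02133178, -0.14516394,  0.00971915,  0.00922202, -0.01380744,
        0.04457625]), 'joint_torque': array([-4.19662902e-04, -5.84163666e+01,  2.93751723e+01,  7.01548576e+00,
        1.01069076e-02, -5.22860773e-05]), 'tcp_pos': array([ 0.28780489, -0.61013364,  0.24473004]), 'eef_rot': array([ 96.20946768,  89.91647235, 121.46126185]), 'contact_force': array([ 0.11618484, -0.09828195, -0.73804082]), 'moment': array([ 0.00428301, -0.06860463, -0.02799355]), 'gripper_width': 0.08727220723767537}
```

View pics/top0.png

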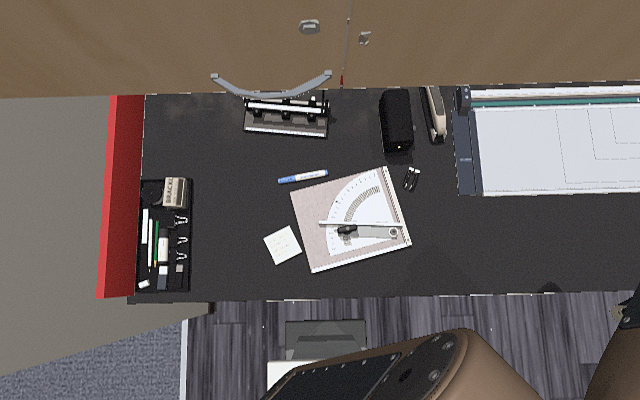

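View pics/side0.png

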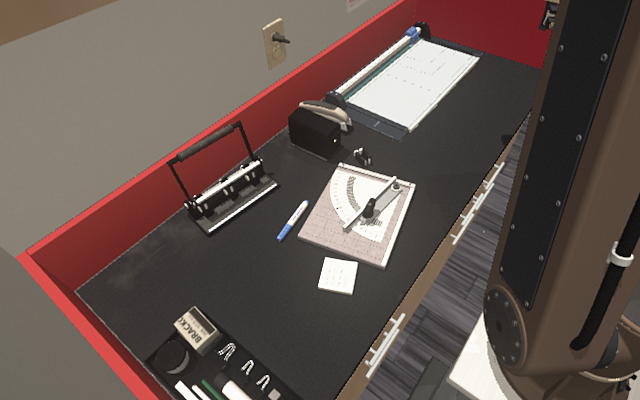

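The top view shows the board around pixel (350,220), the pivot screw near (393,232) and the knob near (347,232). I'll zoom in.

Run:
```python
import cv2
a=cv2.imread("pics/top0.png")[155:285,255:435]
cv2.imwrite("pics/top0z.png",cv2.resize(a,None,fx=4.4,fy=4.4,interpolation=cv2.INTER_CUBIC))
a=cv2.imread("pics/side0.png")[150:280,290:430]
cv2.imwrite("pics/side0z.png",cv2.resize(a,None,fx=4.5,fy=4.5,interpolation=cv2.INTER_CUBIC))
```

```text
(no output)
```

View pics/top0z.png

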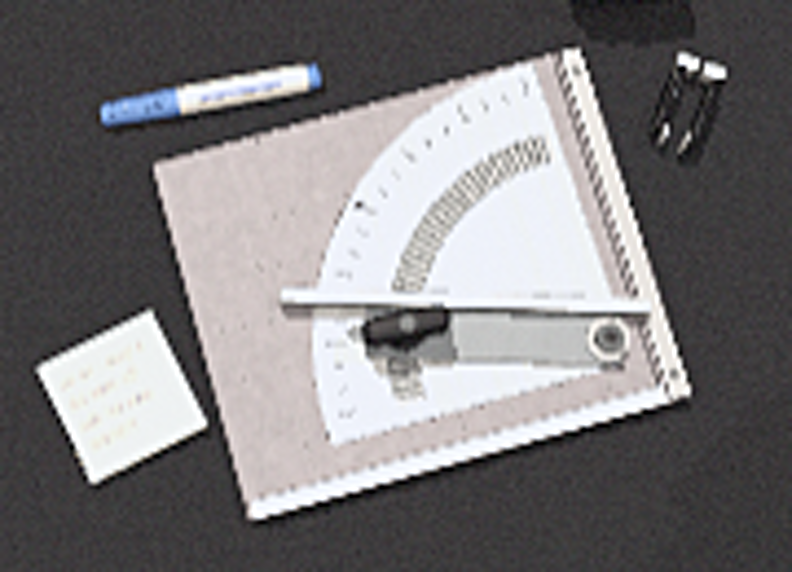

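View pics/side0z.png

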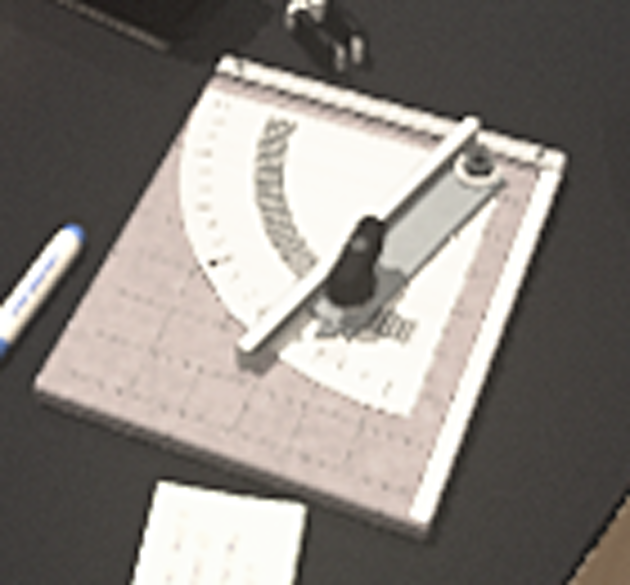

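```bash
cat > h.py <<'E'
import numpy as np,cv2
from scipy.optimize import least_squares
import pickle,os
def proj(m,P):
    return cv2.projectPoints(np.asarray(P,float).reshape(-1,1,3),np.array(m["rvec"]),np.array(m["tvec"]),np.array(m["intrinsics"]),None)[0].reshape(-1,2)
def ray(m,uv,z):
    R=cv2.Rodrigues(np.array(m["rvec"]))[0];t=np.array(m["tvec"])
    d=R.T@np.linalg.inv(m["intrinsics"])@np.array([*uv,1.]);c=-R.T@t
    return c+d*(z-c[2])/d[2]
def b2w(b,P):
    P=np.atleast_2d(P);c,s=np.cos(b[2]),np.sin(b[2])
    return np.c_[b[0]+c*P[:,0]-s*P[:,1],b[1]+s*P[:,0]+c*P[:,1],P[:,2]]
E
python3 - <<'E'
from plant import *
from h import *
T=camera_model("top");S=camera_model("side")
k=161*np.array([np.sin(np.pi/4),np.cos(np.pi/4)])/1000
pts=np.array([[.11,.135,.02],[-.11,.135,.02],[-.11,-.135,.023],[.11,-.135,.023],[-.065,-.095,.039],[-.065+k[0],-.095+k[1],.021]])
zt=np.array([[155,165],[250,520],[690,395],[580,48],[608,340],[362,204]])/4.4+[255,155]
zs=np.array([[38,383],[430,525],[565,155],[225,60],[478,160],[213,262]])/4.5+[290,150]
def f(p,b):
    q=b2w(p,pts)
    return np.r_[(proj(T,q)-zt).ravel(),(proj(S,q)-zs).ravel()]
r=least_squares(f,[.55,-.1,.2],args=(0,),loss='soft_l1')
print(r.x,np.degrees(r.x[2]));print(f(r.x,0).reshape(-1,2).round(1))
# rail: top surface line
b=r.x
def w2b(P):
    c,s=np.cos(b[2]),np.sin(b[2]);d=P[:2]-b[:2];return np.array([c*d[0]+s*d[1],-s*d[0]+c*d[1]])
for cam,pp,sc,o in((T,[(283,297),(648,308)],4.4,(255,155)),(S,[(243,345),(470,124)],4.5,(290,150))):
    q=[w2b(ray(cam,np.array(u)/sc+o,.042)) for u in pp]
    d=q[0]-q[1];print(q,np.degrees(np.arctan2(d[0],d[1])),np.linalg.norm(d))
q=w2b(ray(T,np.array((350,333))/4.4+[255,155],.023))-[-.065,-.095];print('ptr',q,np.degrees(np.arctan2(*q)),np.linalg.norm(q))
for u in((362,335),(450,322),(406,325)):
    q=w2b(ray(T,np.array(u)/4.4+[255,155],.074))-[-.065,-.095];print('knob',q,np.degrees(np.arctan2(*q)),np.linalg.norm(q))
E
python3 - <<'E'
import cv2
a=cv2.imread("pics/top0.png")[215:250,325:385]
cv2.imwrite("pics/kz.png",cv2.resize(a,None,fx=13,fy=13,interpolation=cv2.INTER_CUBIC))
E
```

```text
[ 0.50215807 -0.05981863  0.24485118] 14.028939243361643
[[-1.7 -0.2]
 [-1.1  0.6]
 [ 0.4  0.3]
 [-0.4 -0.6]
 [-0.  -0.6]
 [-0.   1.1]
 [-1.5 -0.1]
 [-0.2  0.3]
 [ 1.2 -1. ]
 [-0.3 -2.3]
 [ 0.5 -0.7]
 [ 1.8 -0.7]]
[array([0.00787733, 0.07935168]), array([-0.05507444, -0.12188473])] 17.370986569193697 0.2108530765397618
[array([0.01029177, 0.08320575]), array([-0.05255013, -0.11478088])] 17.609687535285456 0.20772050985787308
ptr [0.04422802 0.14143286] 17.36518790939652 0.14818694320859407
knob [0.03619804 0.13896047] 14.600598960089357 0.14359773440269816
knob [0.02996365 0.08953839] 18.502604905779712 0.09441898393370272
knob [0.03496933 0.11370396] 17.09513155005583 0.11895984284708627
```

View pics/kz.png

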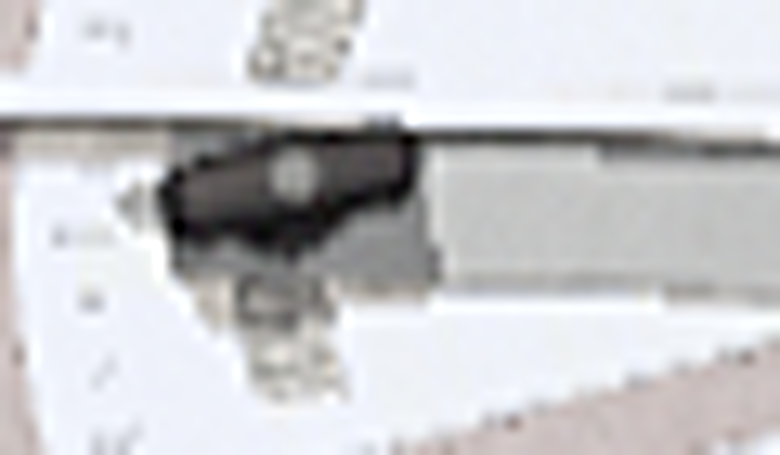

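```bash
cat >> h.py <<'E'
from scipy.spatial.transform import Rotation as Rn
B=np.array([0.50215807,-0.05981863,0.24485118])
def fp(r,ang,z,off=0):
    a=np.radians(ang) # point r along the arm, off clockwise
    return b2w(B,[-.065+r*np.sin(a)+off*np.cos(a),-.095+r*np.cos(a)-off*np.sin(a),z])[0]
E
python3 - <<'E'
from plant import *
from h import *
T=camera_model("top");S=camera_model("side")
for o in (0,.46):
    f=lambda u,v:(u/13+325-o,v/13+215-o)
    print('dot',ray(T,f(293,175),.074)); a=ray(T,f(178,190),.074);b=ray(T,f(402,158),.074); print(a,b,np.degrees(np.arctan2(*(a-b)[1::-1])),np.linalg.norm(a-b),(a+b)/2)
print('model',fp(.12,17.5,.074))
print('side dot',ray(S,np.array((366,237))/4.5+[290,150],.074), proj(S,[fp(.12,17.5,.074)]))
s=get_state();print(Rn.from_euler('xyz',s['eef_rot'],degrees=True).as_matrix().round(3))
E
python3 - <<'E'
import cv2
a=cv2.imread("pics/side0.png")[190:225,350:395]
cv2.imwrite("pics/ks.png",cv2.resize(a,None,fx=16,fy=16,interpolation=cv2.INTER_CUBIC))
E
```

```text
dot [ 0.46946505 -0.04964743  0.074     ]
[ 0.46721771 -0.02778216  0.074     ] [ 0.47212622 -0.0704092   0.074     ] 96.56868768818097 0.042908720448067324 [ 0.46967197 -0.04909568  0.074     ]
dot [ 0.47063433 -0.04856387  0.074     ]
[ 0.46838612 -0.02669418  0.074     ] [ 0.47329655 -0.06932974  0.074     ] 96.56993385876677 0.04291740335034823 [ 0.47084134 -0.04801196  0.074     ]
model [ 0.46939126 -0.04796202  0.074     ]
side dot [ 0.46835139 -0.0527257   0.074     ] [[369.85094021 203.71244703]]
[[-0.001 -0.427  0.904]
 [ 0.001  0.904  0.427]
 [-1.     0.001 -0.   ]]
```

View pics/ks.png

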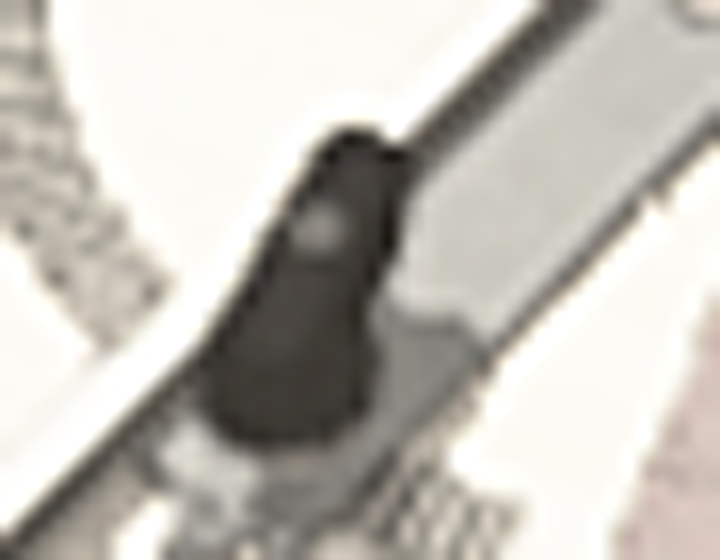

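{"name": "step_arm", "arguments": {
  "steps": [
    [[0,0,0],-1],
    [[0,0,0],-1],
    [[0,0,0],-1],
    [[0,0,0],-1],
    [[0,0,0],-1],
    [[0,0,0],-1],
    [[0,0,0],-1],
    [[0,0,0],-1],
    [[0,0,0],-1],
    [[0,0,0],-1],
    [[0,0,0],-1],
    [[0,0,0],-0.88],
    [[0,-0.45,1],0],
    [[0,-0.45,1],0],
    [[0,-0.45,1],0],
    [[0,-0.45,1],0],
    [[0,-0.45,1],0],
    [[0,-0.45,1],0],
    [[0,-0.45,1],0],
    [[0,-0.45,1],0]
  ],
  "fingers": 0
}}

```text
time_s: 1.77
tcp_pos: [0.3413, -0.4421, 0.2452]
eef_rot: [35.8, 90.0, 132.3]
contact_force: [0.0, 0.6, -1.0]
gripper_width: 0.0877
```

{"name": "step_arm", "arguments": {
  "steps": [
    [[0.1,-0.45,1],0],
    [[0.1,-0.45,1],0],
    [[0.1,-0.45,1],0],
    [[0.1,-0.45,1],0],
    [[0.1,-0.45,1],0],
    [[0.1,-0.45,1],0],
    [[0.1,-0.45,1],0],
    [[0.1,-0.45,1],0],
    [[0.1,-0.45,1],0],
    [[0.1,-0.45,1],0],
    [[0.1,-0.45,1],0],
    [[0.1,-0.45,1],0],
    [[0.1,-0.45,1],0],
    [[0.1,-0.45,1],0],
    [[0.1,-0.45,1],0],
    [[0.1,-0.45,1],0],
    [[0.1,-0.45,1],0],
    [[0.1,-0.45,1],0],
    [[0,0,0.5],0],
    [[0,0,0],0]
  ]
}}

```text
time_s: 3.43
tcp_pos: [0.4599, -0.0559, 0.2092]
eef_rot: [78.1, 90.0, 174.8]
contact_force: [0.7, -0.8, -0.3]
gripper_width: 0.0879
```

```bash
cat >> h.py <<'E'
def tell(target=None,yaw=None):
    from plant import get_state
    s=get_state();R=Rn.from_euler('xyz',s['eef_rot'],degrees=True).as_matrix()
    y=np.degrees(np.arctan2(R[1,1],R[0,1]))
    print('t',round(s['time_s'],2),'p',s['tcp_pos'].round(4),'yaw',round(y,2),'j',s['joints'].round(1),'F',s['contact_force'].round(2),'M',s['moment'].round(3),'w',round(s['gripper_width'],4),'tilt',R[:,0].round(3))
    if target is not None: print('tool shift units',(R.T@(np.array(target)-s['tcp_pos'])/.02).round(3))
    if yaw is not None: print('turn units',round(((y-yaw+180)%360-180)/6,3))
    return s,R
E
python3 -c "
from h import *;tell([.4697,-.0485,.066],186.6)"
```

```text
t 3.43 p [ 0.4599 -0.0559  0.2092] yaw -173.36 j [ 17.5   2.  -28.   -0.  -60.1 -10.9] F [ 0.7  -0.84 -0.29] M [-0.008  0.117  0.024] w 0.0879 tilt [-0.001  0.    -1.   ]
tool shift units [ 7.162 -0.535  0.308]
turn units 0.007
```

{"name": "step_arm", "arguments": {
  "steps": [
    [[0.5,-0.53,0.31],0],
    [[1,0,0],0],
    [[1,0,0],0],
    [[1,0,0],0],
    [[1,0,0],0],
    [[1,0,0],0],
    [[0.7,0,0],0],
    [[0,0,0],0],
    [[0,0,0],0]
  ]
}}

```text
time_s: 4.18
tcp_pos: [0.4693, -0.0507, 0.0853]
eef_rot: [105.1, 89.9, -158.4]
contact_force: [0.3, 1.1, 0.0]
gripper_width: 0.0878
```

```bash
python3 -c "
from h import *;from plant import *
tell([.4697,-.0485,.066],186.6)
for n,c in (('top',(180,270,290,420)),('side',(150,260,310,430))):
    a=capture(n)[c[0]:c[1],c[2]:c[3]];cv2.imwrite(f'pics/a_{n}.png',cv2.resize(a,None,fx=5,fy=5,interpolation=cv2.INTER_CUBIC))"
```

```text
t 4.18 p [ 0.4693 -0.0507  0.0853] yaw -173.49 j [ 17.8  11.6 -36.3   0.  -42.3 -11.3] F [0.3  1.08 0.02] M [0.048 0.067 0.011] w 0.0878 tilt [-0.002 -0.001 -1.   ]
tool shift units [ 0.965 -0.033  0.105]
turn units -0.014
```

View pics/a_top.png

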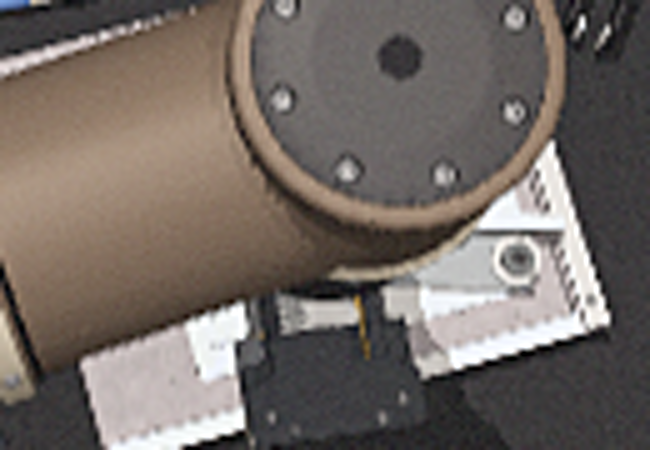

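View pics/a_side.png

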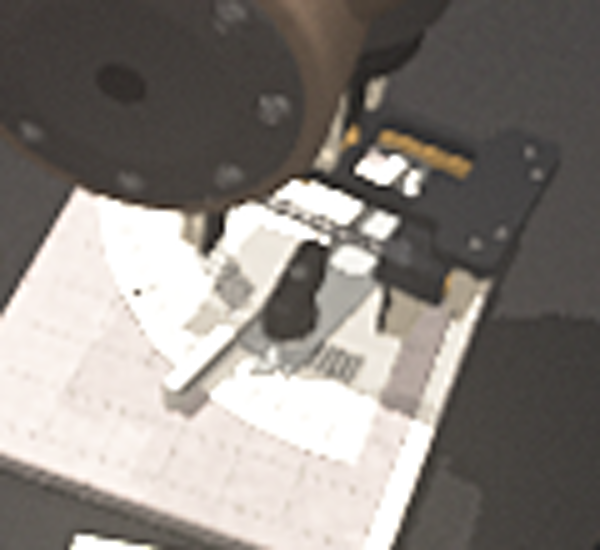

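The side view shows the knob standing between the two fingers, at about (215,230) and (395,290) in the crop. I'll go down and close lightly.

{"name": "step_arm", "arguments": {
  "steps": [
    [[0.5,0,0.1],0],
    [[0.42,-0.03,0],0],
    [[0,0,0],0],
    [[0,0,0],0]
  ]
}}

```text
time_s: 4.62
tcp_pos: [0.4703, -0.048, 0.0674]
eef_rot: [117.9, 90.0, -145.5]
contact_force: [0.3, -0.3, -0.3]
gripper_width: 0.0876
```

{"name": "step_arm", "arguments": {
  "steps": [
    [[0,0,0],0],
    [[0,0,0],0],
    [[0,0,0],0],
    [[0,0,0],0],
    [[0,0,0],0],
    [[0,0,0],0],
    [[0,0,0],0],
    [[0,0,0],0]
  ],
  "fingers": 0.7,
  "grip_force": 4
}}

```text
time_s: 5.28
tcp_pos: [0.4703, -0.0479, 0.0672]
eef_rot: [101.3, 90.0, -162.1]
contact_force: [-0.1, -0.5, -0.2]
gripper_width: 0.0399
```

```bash
python3 -c "
from h import *;from plant import *
tell([.4697,-.0485,.066],186.6)
"
```

```text
t 5.28 p [ 0.4703 -0.0479  0.0672] yaw -173.46 j [ 18.1  13.2 -37.4  -0.  -39.4 -11.6] F [-0.09 -0.48 -0.24] M [ 0.026  0.103 -0.042] w 0.0399 tilt [-0. -0. -1.]
tool shift units [ 0.058  0.033 -0.029]
turn units -0.011
```

{"name": "step_arm", "arguments": {
  "steps": [
    [[0,0,0],0],
    [[0,0,0],0],
    [[0,0,0],0],
    [[0,0,0],0],
    [[0,0,0],0],
    [[0,0,0],0],
    [[0,0,0],0],
    [[0,0,0],0]
  ],
  "fingers": 1,
  "grip_force": 4
}}

```text
time_s: 5.95
tcp_pos: [0.4709, -0.0477, 0.0673]
eef_rot: [-87.6, 89.9, 9.0]
contact_force: [4.1, -0.3, -3.1]
gripper_width: 0.0167
```

```bash
python3 -c "
from h import *;from plant import *
tell()
"
```

```text
t 5.95 p [ 0.4709 -0.0477  0.0673] yaw -173.45 j [ 18.1  13.2 -37.3   0.  -39.4 -11.6] F [ 4.13 -0.3  -3.08] M [-0.192 -1.27   0.055] w 0.0167 tilt [ 0.001  0.    -1.   ]
```

{"name": "step_arm", "arguments": {
  "steps": [
    [[0,-0.04,0],0],
    [[0,0,0],0],
    [[0,0,0],0],
    [[0,0,0],0]
  ]
}}

```text
time_s: 6.28
tcp_pos: [0.4709, -0.0478, 0.0672]
eef_rot: [88.9, 90.0, -174.6]
contact_force: [0.2, 1.3, 1.0]
gripper_width: 0.0171
```

```bash
python3 -c "
from h import *;from plant import *
tell()
"
```

```text
t 6.28 p [ 0.4709 -0.0478  0.0672] yaw -173.47 j [ 18.1  13.3 -37.3  -0.  -39.5 -11.6] F [0.19 1.3  0.96] M [ 0.317 -0.049  0.056] w 0.0171 tilt [-0. -0. -1.]
```

{"name": "step_arm", "arguments": {
  "steps": [
    [[0,0,0],0],
    [[0,0,0],0],
    [[0,0,0],0],
    [[0,0,0],0]
  ],
  "grip_force": 60
}}

```text
time_s: 6.62
tcp_pos: [0.471, -0.0478, 0.0672]
eef_rot: [106.6, 90.0, -156.9]
contact_force: [0.1, 0.9, 2.9]
gripper_width: 0.0158
```

```bash
python3 -c "
from h import *;from plant import *
tell();tell()
"
```

```text
t 6.62 p [ 0.471  -0.0478  0.0672] yaw -173.45 j [ 18.1  13.3 -37.3   0.  -39.5 -11.6] F [0.14 0.9  2.92] M [0.422 0.234 0.432] w 0.0158 tilt [-0. -0. -1.]
t 6.62 p [ 0.471  -0.0478  0.0672] yaw -173.45 j [ 18.1  13.3 -37.3   0.  -39.5 -11.6] F [0.14 0.9  2.92] M [0.422 0.234 0.432] w 0.0158 tilt [-0. -0. -1.]
```

{"name": "step_arm", "arguments": {
  "steps": [
    [[0,0,0],-0.5],
    [[0,0,0],-0.5],
    [[0,0,0],-0.5],
    [[0,0,0],-0.5],
    [[0,0,0],-0.5],
    [[0,0,0],-0.5],
    [[0,0,0],-0.5],
    [[0,0,0],-0.5],
    [[0,0,0],-0.5],
    [[0,0,0],-0.5],
    [[0,0,0],0],
    [[0,0,0],0]
  ]
}}

```text
time_s: 7.62
tcp_pos: [0.4703, -0.0481, 0.0669]
eef_rot: [67.4, 89.9, -166.2]
contact_force: [-1.0, -2.2, 1.1]
gripper_width: 0.0153
```

```bash
python3 -c "
from h import *;tell()
"
```

```text
t 7.62 p [ 0.4703 -0.0481  0.0669] yaw -143.59 j [ 18.1  13.3 -37.3  -0.  -39.5  18.3] F [-1.03 -2.17  1.15] M [-0.465  0.857  0.143] w 0.0153 tilt [-0.001 -0.    -1.   ]
```

{"name": "step_arm", "arguments": {
  "steps": [
    [[0,0,0],-0.5],
    [[0,0,0],-0.5],
    [[0,0,0],-0.5],
    [[0,0,0],-0.5],
    [[0,0,0],-0.5],
    [[0,0,0],-0.5],
    [[0,0,0],-0.5],
    [[0,0,0],-0.5],
    [[0,0,0],-0.5],
    [[0,0,0],-0.5],
    [[0,0,0],0],
    [[0,0,0],0]
  ]
}}

```text
time_s: 8.62
tcp_pos: [0.4699, -0.0488, 0.0669]
eef_rot: [53.6, 89.8, -150.0]
contact_force: [-1.4, -6.6, 1.2]
gripper_width: 0.0159
```

```bash
python3 -c "
from h import *;tell()
"
```

```text
t 8.62 p [ 0.4699 -0.0488  0.0669] yaw -113.59 j [ 18.   13.3 -37.3   0.  -39.5  48.3] F [-1.36 -6.57  1.23] M [-2.404  0.631 -0.042] w 0.0159 tilt [-0.002 -0.001 -1.   ]
```

{"name": "step_arm", "arguments": {
  "steps": [
    [[0,0.06,0],0],
    [[0,0,0],-0.5],
    [[0,0,0],-0.5],
    [[0,0,0],-0.5],
    [[0,0,0],-0.5],
    [[0,0,0],0],
    [[0,0,0],0]
  ]
}}

```text
time_s: 9.2
tcp_pos: [0.4701, -0.0492, 0.0669]
eef_rot: [38.0, 89.9, -153.6]
contact_force: [-0.5, -4.0, -0.6]
gripper_width: 0.0157
```

```bash
python3 -c "
from h import *;tell()
"
```

```text
t 9.2 p [ 0.4701 -0.0492  0.0669] yaw -101.61 j [ 18.   13.3 -37.3   0.  -39.4  60.4] F [-0.52 -3.95 -0.57] M [-1.724  0.489  0.013] w 0.0157 tilt [-0.001 -0.    -1.   ]
```

{"name": "step_arm", "arguments": {
  "steps": [
    [[0,0,0],-0.5],
    [[0,0,0],-0.5],
    [[0,0,0],-0.5],
    [[0,0,0],-0.5],
    [[0,0,0],0],
    [[0,0,0],0]
  ]
}}

```text
time_s: 9.7
tcp_pos: [0.4699, -0.0496, 0.0669]
eef_rot: [32.6, 89.9, -147.0]
contact_force: [-0.1, -6.2, 0.7]
gripper_width: 0.0155
```

```bash
python3 -c "
from h import *;tell();tell(fp(.12,20,.067)); print(fp(.12,17.5,.067))
"
```

```text
t 9.7 p [ 0.4699 -0.0496  0.0669] yaw -89.6 j [ 17.9  13.3 -37.4   0.  -39.5  72.4] F [-0.05 -6.15  0.7 ] M [-2.5    0.57   0.027] w 0.0155 tilt [-0.001 -0.001 -1.   ]
t 9.7 p [ 0.4699 -0.0496  0.0669] yaw -89.6 j [ 17.9  13.3 -37.4   0.  -39.5  72.4] F [-0.05 -6.15  0.7 ] M [-2.5    0.57   0.027] w 0.0155 tilt [-0.001 -0.001 -1.   ]
tool shift units [-0.003 -0.057 -0.234]
[ 0.46939126 -0.04796202  0.067     ]
```

{"name": "step_arm", "arguments": {
  "steps": [
    [[0,0.07,0],0],
    [[0,0,0],0],
    [[0,0,0],0]
  ]
}}

```text
time_s: 9.95
tcp_pos: [0.4707, -0.0498, 0.067]
eef_rot: [-106.1, 90.0, 74.3]
contact_force: [-2.2, 3.9, -1.5]
gripper_width: 0.0157
```

```bash
python3 -c "
from h import *;tell();
from plant import *
for n,c in (('top',(180,270,290,420)),('side',(150,260,310,430))):
    a=capture(n)[c[0]:c[1],c[2]:c[3]];cv2.imwrite(f'pics/b_{n}.png',cv2.resize(a,None,fx=5,fy=5,interpolation=cv2.INTER_CUBIC))"
```

```text
t 9.95 p [ 0.4707 -0.0498  0.067 ] yaw -89.58 j [ 17.8  13.3 -37.3  -0.1 -39.4  72.6] F [-2.15  3.91 -1.47] M [ 1.142  0.682 -0.328] w 0.0157 tilt [ 0.     0.001 -1.   ]
```

View pics/b_top.png

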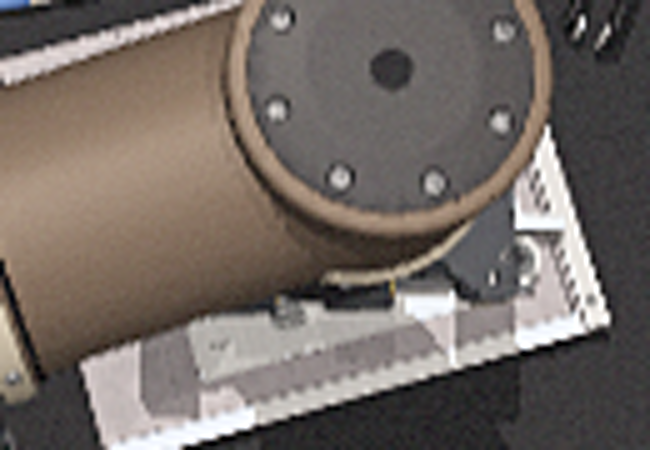

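View pics/b_side.png

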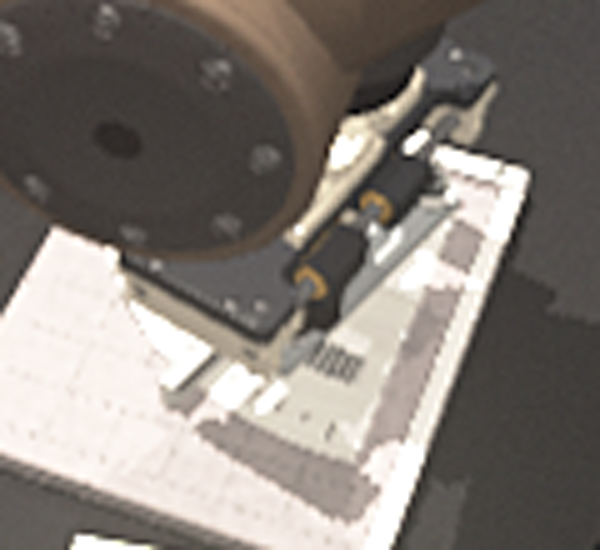

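{"name": "step_arm", "arguments": {
  "steps": [
    [[0,0.023,-0.26],0.417],
    [[0,0.023,-0.26],0.417],
    [[0,0.023,-0.26],0.417],
    [[0,0.023,-0.26],0.417],
    [[0,0.023,-0.26],0.417],
    [[0,0,0],0]
  ]
}}

```text
time_s: 10.55
tcp_pos: [0.4972, -0.0543, 0.067]
eef_rot: [-139.4, 90.0, 28.5]
contact_force: [0.1, 3.9, -1.8]
gripper_width: 0.0151
```

```bash
python3 -c "
from h import *;tell([.4636+.12*np.cos(np.radians(104.03-30)),-.1695+.12*np.sin(np.radians(104.03-30)),.067],-102.1);
"
```

```text
t 10.55 p [ 0.4972 -0.0543  0.067 ] yaw -102.12 j [ 16.3  15.5 -34.   -0.  -40.5  61.6] F [ 0.09  3.91 -1.78] M [ 1.465  0.186 -0.318] w 0.0151 tilt [ 0.  0. -1.]
tool shift units [ 0.    -0.002  0.03 ]
turn units -0.003
```

{"name": "step_arm", "arguments": {
  "steps": [
    [[0,0.023,-0.26],0.417],
    [[0,0.023,-0.26],0.417],
    [[0,0.023,-0.26],0.417],
    [[0,0.023,-0.26],0.417],
    [[0,0.023,-0.26],0.417],
    [[0,0.023,-0.23],0.417],
    [[0,0,0],0],
    [[0,0,0],0]
  ]
}}

```text
time_s: 11.22
tcp_pos: [0.525, -0.0663, 0.0671]
eef_rot: [-133.6, 89.9, 19.5]
contact_force: [2.1, 5.1, -4.7]
gripper_width: 0.0156
```

```bash
python3 -c "
from h import *;tell([.5254,-.0666,.067],-117.1);
from plant import *
for n,c in (('top',(160,270,280,420)),('side',(150,260,300,430))):
    a=capture(n)[c[0]:c[1],c[2]:c[3]];cv2.imwrite(f'pics/c_{n}.png',cv2.resize(a,None,fx=5,fy=5,interpolation=cv2.INTER_CUBIC))"
```

```text
t 11.22 p [ 0.525  -0.0663  0.0671] yaw -116.88 j [ 14.   17.8 -30.4  -0.  -41.7  49.1] F [ 2.08  5.11 -4.7 ] M [ 1.493 -0.79  -0.079] w 0.0156 tilt [ 0.001  0.    -1.   ]
tool shift units [ 0.003  0.004 -0.022]
turn units 0.037
```

View pics/c_top.png

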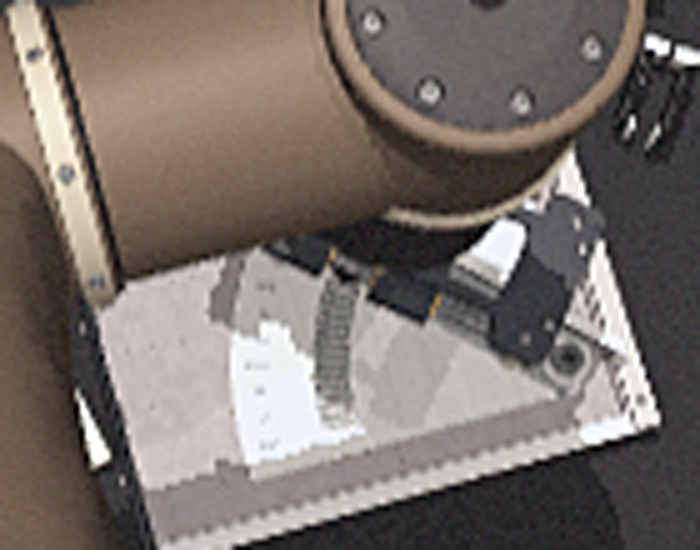

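View pics/c_side.png

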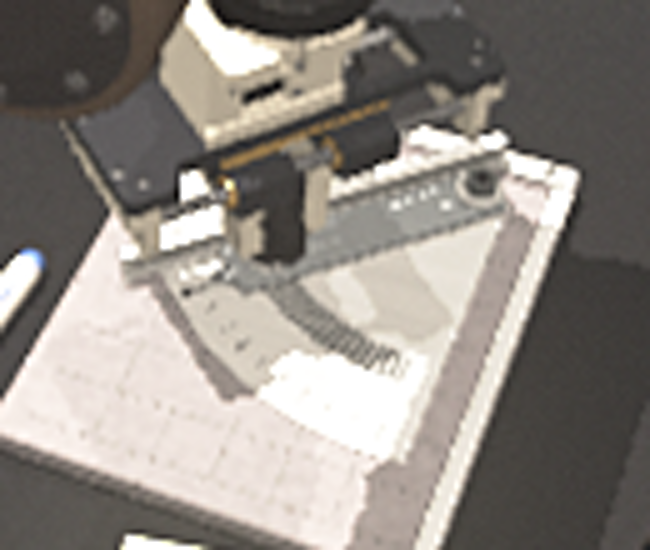

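```bash
cat > ov.py <<'E'
from h import *
import sys
def ov(img,m,ang,crop,f,out):
    r0,r1,c0,c1=crop
    a=cv2.resize(img[r0:r1,c0:c1],None,fx=f,fy=f,interpolation=cv2.INTER_CUBIC)
    def P(p): 
        u=(proj(m,[p])[0]-[c0,r0]+.5)*f-.5; return tuple(int(round(v)) for v in u)
    for o in(.0145,.0225): cv2.line(a,P(fp(-.022,ang,.042,o)),P(fp(.192,ang,.042,o)),(0,0,255),1)
    cv2.line(a,P(fp(0,ang,.0285,-.015)),P(fp(.135,ang,.0285,-.015)),(0,160,0),1)
    cv2.circle(a,P(fp(.152,ang,.023)),3,(255,0,0),1); cv2.circle(a,P(fp(.161,45,.021)),3,(255,0,255),1)
    cv2.imwrite(out,a)
E
python3 - <<'E'
from ov import *;from plant import *
ov(capture("side"),camera_model("side"),45,(190,240,315,410),8,"pics/d_side.png")
E
```

```text
(no output)
```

View pics/d_side.png

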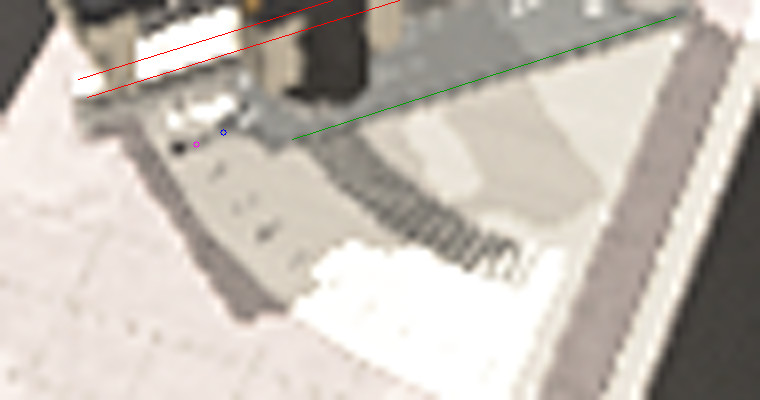

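{"name": "step_arm", "arguments": {
  "steps": [
    [[0,0,0],0],
    [[0,0,0],0],
    [[0,0,0],0],
    [[-0.5,0,0],0],
    [[-1,0,0],0],
    [[-1,0,0],0],
    [[-1,0.4,-0.2],0],
    [[-1,0.9,-0.45],0],
    [[-1,0.9,-0.45],0],
    [[-1,0.9,-0.45],0],
    [[-1,0.9,-0.45],0],
    [[0,0.9,-0.45],0],
    [[0,0.9,-0.45],0]
  ],
  "fingers": 0.4
}}

```text
time_s: 12.45
tcp_pos: [0.5239, -0.1976, 0.22]
eef_rot: [-161.3, 89.8, -8.3]
contact_force: [-0.9, 0.8, -0.5]
gripper_width: 0.0528
```

Run:
```python
from ov import *;from plant import *
tell()
i=capture("side");j=capture("top")
cv2.imwrite("pics/e_s.png",i);cv2.imwrite("pics/e_t.png",j)
ov(i,camera_model("side"),45,(160,255,310,420),6,"pics/e_side.png")
ov(j,camera_model("top"),45,(165,265,280,420),5.5,"pics/e_top.png")
```

```text
t 12.45 p [ 0.5239 -0.1976  0.22  ] yaw -116.96 j [ -0.6  10.7 -16.4   0.  -62.7  63.6] F [-0.93  0.84 -0.5 ] M [-0.03   0.161  0.031] w 0.0528 tilt [ 0.004 -0.001 -1.   ]
```

View pics/e_side.png

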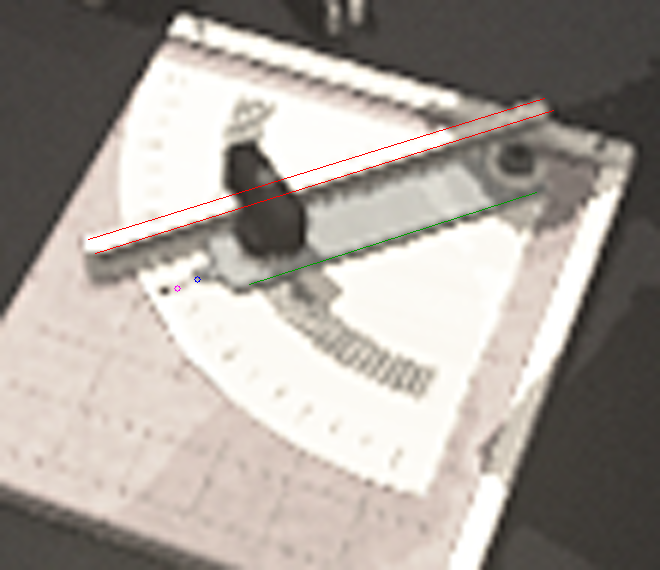

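View pics/e_top.png

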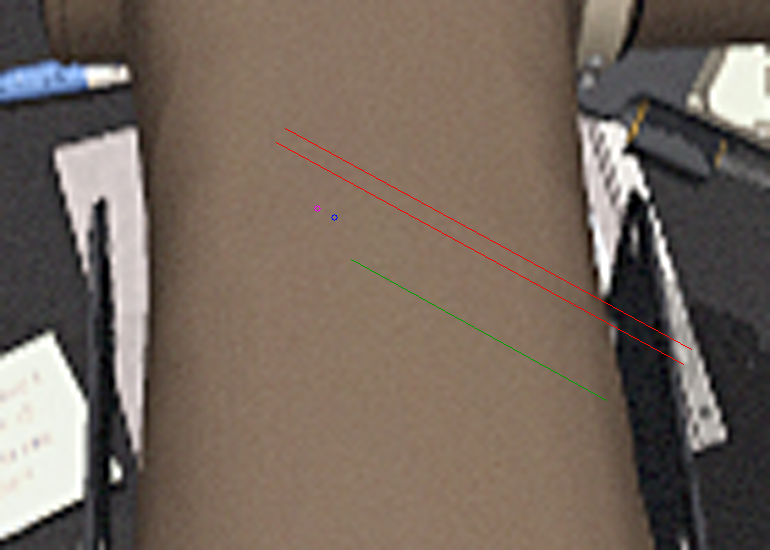

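Run:
```python
import cv2
i=cv2.imread("pics/e_s.png")
cv2.imwrite("pics/e_z1.png",cv2.resize(i[190:215,320:365],None,fx=16,fy=16,interpolation=cv2.INTER_CUBIC))
cv2.imwrite("pics/e_z2.png",cv2.resize(i[170:200,370:420],None,fx=16,fy=16,interpolation=cv2.INTER_CUBIC))
```

```text
(no output)
```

View pics/e_z1.png

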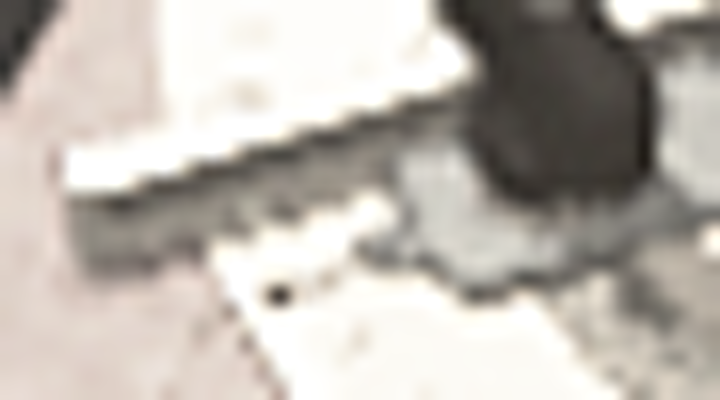

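View pics/e_z2.png

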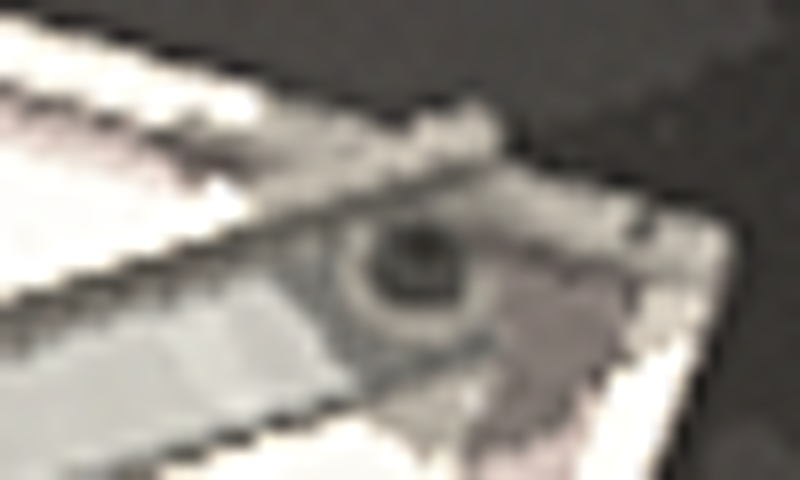

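Run:
```python
from ov import *;from plant import *
S=camera_model("side")
px=lambda u,v,o:(np.array([u,v])+.5)/16-.5+o
D=px(278,293,[320,190]);tip=px(362,250,[320,190])
print(D,tip)
for rd in(.166,.168,.17):
  sh=D-proj(S,[fp(rd,45,.021)])[0]
  print(rd,sh,[(a,(proj(S,[fp(.152,a,.023)])[0]+sh-tip).round(2)) for a in(44,44.5,45,45.5,46)])
# rail top inner/outer edge lines : left end lower corner, right end lower corner
L=[px(72,190,[320,190]),px(498,160,[370,170])]
print(L,[(a,(proj(S,[fp(.192,a,.042,.0145),fp(-.022,a,.042,.0145)])+sh-L).round(2).tolist()) for a in (44,45,46)])
```

```text
[336.90625 207.84375] [342.15625 205.15625]
0.166 [-0.35033546 -0.30625454] [(44, array([0.3 , 1.32])), (44.5, array([0.09, 0.94])), (45, array([-0.12,  0.56])), (45.5, array([-0.33,  0.18])), (46, array([-0.52, -0.2 ]))]
0.168 [ 0.38282421 -0.54005047] [(44, array([1.03, 1.08])), (44.5, array([0.82, 0.71])), (45, array([0.61, 0.33])), (45.5, array([ 0.41, -0.05])), (46, array([ 0.21, -0.43]))]
0.17 [ 1.11667588 -0.77406707] [(44, array([1.77, 0.85])), (44.5, array([1.55, 0.47])), (45, array([1.35, 0.09])), (45.5, array([ 1.14, -0.29])), (46, array([ 0.94, -0.67]))]
[array([324.03125, 201.40625]), array([400.65625, 179.53125])] [(44, [[2.92, 0.55], [1.99, -2.46]]), (45, [[2.51, -0.44], [2.15, -2.39]]), (46, [[2.12, -1.43], [2.3, -2.32]])]
```

```bash
cat > ef.py <<'E'
from h import *
from plant import camera_model
S=camera_model("side");T=camera_model("top")
def edge(img,p0,p1,half=5,n=60,sign=None):
    # subpixel strongest gradient along the normal
    g=cv2.cvtColor(img,cv2.COLOR_BGR2GRAY).astype(np.float32)
    p0,p1=np.array(p0),np.array(p1);d=(p1-p0)/np.linalg.norm(p1-p0);nn=np.array([-d[1],d[0]])
    s=np.arange(-half,half+.01,.1);out=[]
    for t in np.linspace(0,1,n):
        q=p0+t*(p1-p0)+s[:,None]*nn
        v=cv2.remap(g,q[:,0].astype(np.float32)[None],q[:,1].astype(np.float32)[None],cv2.INTER_LINEAR)[0]
        gr=cv2.GaussianBlur(np.gradient(v)[None],(0,0),4)[0]
        if sign: gr=gr*sign
        else: gr=abs(gr)
        k=gr.argmax(); out.append(p0+t*(p1-p0)+s[k]*nn)
    return np.array(out)
def backline(cam,pts,z,b):
    W=np.array([ray(cam,p,z) for p in pts])
    c,s=np.cos(b[2]),np.sin(b[2]);d=W[:,:2]-b[:2];Q=np.c_[c*d[:,0]+s*d[:,1],-s*d[:,0]+c*d[:,1]]
    l=cv2.fitLine(Q.astype(np.float32),cv2.DIST_HUBER,0,.0001,.0001).ravel()
    dirv=l[:2]*np.sign(l[1]) ;n=np.array([dirv[1],-dirv[0]])
    res=(Q-l[2:])@n
    return np.degrees(np.arctan2(dirv[0],dirv[1])),(l[2:]-[-.065,-.095])@n,np.median(abs(res))
E
python3 - <<'E'
from ef import *
i0=cv2.imread("pics/side0.png");i1=cv2.imread("pics/e_s.png");t0=cv2.imread("pics/top0.png")
def rail(img,cam,a,nm):
  for o,z,r0,r1,name in((.0145,.042,.03,.085,'railin'),(.0145,.042,.145,.185,'railin-far'),(.0225,.042,.0,.18,'railout'),(-.015,.0285,.02,.11,'arm')):
    p=proj(cam,[fp(r0,a,z,o),fp(r1,a,z,o)]);e=edge(img,p[0],p[1],3)
    print(nm,name,backline(cam,e,z,B))
  # both rail-in segments together
  es=[edge(img,*proj(cam,[fp(r0,a,.042,.0145),fp(r1,a,.042,.0145)]),3) for r0,r1 in((.02,.085),(.145,.188))]
  print(nm,'railin both',backline(cam,np.vstack(es),.042,B))
rail(i0,S,17.5,'side0');rail(t0,T,17.5,'top0');rail(i1,S,45,'side1')
# board reference edges: near edge x=-.11 z .02, cutting edge outer y=-.135 z=.023
for nm,img,cam in(('s0',i0,S),('t0',t0,T),('s1',i1,S)):
  for P,z in(([[-.11,-.11],[-.11,.12]],.02),([[.11,-.1],[.11,.12]],.02),([[-.1,-.135],[.1,-.135]],.023),([[-.1,.135],[.1,.135]],.02)):
    w=b2w(B,[[*q,z] for q in P]);p=proj(cam,w);print(nm,P[0],backline(cam,edge(img,p[0],p[1],3),z,B))
E
```

```text
side0 railin (np.float32(17.916758), np.float64(0.014644336448981419), np.float64(9.87415753391303e-05))
side0 railin-far (np.float32(17.492037), np.float64(0.014781446237912077), np.float64(5.918271635209697e-10))
side0 railout (np.float32(17.87242), np.float64(0.014423098456144926), np.float64(0.0007259586496407547))
side0 arm (np.float32(17.491026), np.float64(-0.017125957008986958), np.float64(0.0002881405195641506))
side0 railin both (np.float32(17.358007), np.float64(0.015148290522335649), np.float64(4.545547258420634e-05))
top0 railin (np.float32(16.332352), np.float64(0.017474662707872127), np.float64(8.168442911779349e-05))
top0 railin-far (np.float32(15.663247), np.float64(0.020803802238365945), np.float64(7.169174789729076e-05))
top0 railout (np.float32(17.493559), np.float64(0.014809234846563124), np.float64(1.8043603462856615e-09))
top0 arm (np.float32(16.412338), np.float64(-0.014861648725763413), np.float64(0.0004514059376507462))
top0 railin both (np.float32(17.20544), np.float64(0.016360159353739696), np.float64(0.00039357381300930716))
side1 railin (np.float32(44.99
[... 1135 characters left out ...]
float64(0.00032228795940655435))
t0 [-0.1, -0.135] (np.float32(89.95286), np.float64(0.039471650100684534), np.float64(0.00040345890865914986))
t0 [-0.1, 0.135] (np.float32(89.95919), np.float64(-0.2283369404226262), np.float64(0.0003969523356043532))
s1 [-0.11, -0.11] (np.float32(-0.045602664), np.float64(-0.043232046251113924), np.float64(0.0002544149070872339))
s1 [0.11, -0.1] (np.float32(-0.021546742), np.float64(0.17531263805545982), np.float64(0.00027040128478418276))
s1 [-0.1, -0.135] (np.float32(-89.95745), np.float64(-0.037442890278724904), np.float64(0.0005366597801280699))
s1 [-0.1, 0.135] (np.float32(-89.98553), np.float64(0.23126039084528233), np.float64(0.00021046386067216863))
```

The side view shows the pointer (342,205) on the line of the diamond mark (337,208). Edge fits put the fence at about 45.1°, so I'll go back to the knob.

```bash
python3 -c "
from h import *;tell([.525,-.0663,.067],-117)"
```

```text
t 12.55 p [ 0.5231 -0.1986  0.2184] yaw -117.09 j [ -0.7  10.8 -16.4   0.  -62.7  63.6] F [-0.43 -0.29 -1.21] M [-0.038  0.161 -0.052] w 0.0523 tilt [ 0.001 -0.001 -1.   ]
tool shift units [ 7.566 -5.934  2.934]
turn units -0.016
```

{"name": "step_arm", "arguments": {
  "steps": [
    [[0,-1,0.5],0],
    [[0,-1,0.5],0],
    [[0.5,-1,0.5],0],
    [[1,-1,0.5],0],
    [[1,-1,0.5],0],
    [[1,-0.93,0.43],0],
    [[1,0,0],0],
    [[1,0,0],0],
    [[0,0,0],0],
    [[0,0,0],0]
  ]
}}

```text
time_s: 13.38
tcp_pos: [0.5245, -0.064, 0.1072]
eef_rot: [47.5, 89.9, -159.4]
contact_force: [0.5, 0.3, 0.3]
gripper_width: 0.0525
```

```bash
python3 -c "
from h import *;tell([.525,-.0663,.067],-117)"
```

```text
t 13.38 p [ 0.5245 -0.064   0.1072] yaw -116.94 j [ 14.3  14.7 -28.    0.  -47.4  48.7] F [0.48 0.33 0.26] M [-0.05   0.044 -0.004] w 0.0525 tilt [-0.002 -0.001 -1.   ]
tool shift units [ 2.011  0.089 -0.076]
turn units 0.009
```

{"name": "step_arm", "arguments": {
  "steps": [
    [[0.5,0.09,-0.08],0],
    [[0.8,0,0],0],
    [[0.7,0,0],0],
    [[0,0,0],0],
    [[0,0,0],0]
  ]
}}

```text
time_s: 13.8
tcp_pos: [0.5259, -0.0668, 0.0676]
eef_rot: [95.1, 90.0, -111.9]
contact_force: [0.6, -0.0, -0.2]
gripper_width: 0.0527
```

{"name": "step_arm", "arguments": {
  "steps": [
    [[0,0,0],0],
    [[0,0,0],0],
    [[0,0,0],0],
    [[0,0,0],0],
    [[0,0,0],0],
    [[0,0,0],0],
    [[0,0,0],0],
    [[0,0,0],0]
  ],
  "fingers": 1,
  "grip_force": 4
}}

```text
time_s: 14.47
tcp_pos: [0.5258, -0.0665, 0.0674]
eef_rot: [128.5, 90.0, -78.4]
contact_force: [-0.3, -0.0, 1.8]
gripper_width: 0.0162
```

```bash
python3 -c "
from h import *;tell([.525,-.0663,.067],-117)"
```

```text
t 14.47 p [ 0.5258 -0.0665  0.0674] yaw -116.97 j [ 14.   17.8 -30.3   0.  -41.9  49. ] F [-0.28 -0.04  1.8 ] M [-0.32   0.38   0.046] w 0.0162 tilt [ 0. -0. -1.]
tool shift units [0.018 0.009 0.038]
turn units 0.005
```

{"name": "step_arm", "arguments": {
  "steps": [
    [[0,0,0],0],
    [[0,0,0],0],
    [[0,0,0],0],
    [[0,0,0],0]
  ],
  "grip_force": 60
}}

```text
time_s: 14.8
tcp_pos: [0.5258, -0.0666, 0.0673]
eef_rot: [159.6, 90.0, -47.4]
contact_force: [-0.5, -1.2, 4.1]
gripper_width: 0.016
```

```bash
python3 -c "
from h import *;tell()"
```

```text
t 14.8 p [ 0.5258 -0.0666  0.0673] yaw -116.98 j [ 14.   17.9 -30.3   0.  -41.9  49. ] F [-0.54 -1.22  4.1 ] M [-0.863  0.398  0.22 ] w 0.016 tilt [ 0. -0. -1.]
```

{"name": "step_arm", "arguments": {
  "steps": [
    [[0,0,0],0.5],
    [[0,0,0],0.5],
    [[0,0,0],0.5],
    [[0,0,0],0.5],
    [[0,0,0],0],
    [[0,0,0],0],
    [[0,0,0],0]
  ]
}}

```text
time_s: 15.38
tcp_pos: [0.5259, -0.0664, 0.0673]
eef_rot: [-123.7, 90.0, 17.4]
contact_force: [-0.4, -2.4, 5.4]
gripper_width: 0.0159
```

```bash
python3 -c "
from h import *;tell()"
```

```text
t 15.38 p [ 0.5259 -0.0664  0.0673] yaw -128.91 j [ 14.   17.8 -30.3  -0.  -41.9  37.1] F [-0.45 -2.39  5.41] M [-0.705  0.325 -0.046] w 0.0159 tilt [ 0.  0. -1.]
```

{"name": "step_arm", "arguments": {
  "steps": [
    [[0,0,0],0.5],
    [[0,0,0],0.5],
    [[0,0,0],0.5],
    [[0,0,0],0.5],
    [[0,0,0],0],
    [[0,0,0],0],
    [[0,0,0],0]
  ]
}}

```text
time_s: 15.97
tcp_pos: [0.5259, -0.0663, 0.0673]
eef_rot: [-102.8, 90.0, 26.3]
contact_force: [-0.7, -0.8, 5.2]
gripper_width: 0.0155
```

```bash
python3 -c "
from h import *;tell()"
```

```text
t 15.97 p [ 0.5259 -0.0663  0.0673] yaw -140.85 j [ 14.   17.9 -30.2  -0.  -41.9  25.1] F [-0.68 -0.79  5.19] M [-0.499  0.127 -0.061] w 0.0155 tilt [ 0.  0. -1.]
```

{"name": "step_arm", "arguments": {
  "steps": [
    [[0,0,0],0.5],
    [[0,0,0],0.5],
    [[0,0,0],0.5],
    [[0,0,0],0.5],
    [[0,0,0],0],
    [[0,0,0],0],
    [[0,0,0],0]
  ]
}}

```text
time_s: 16.55
tcp_pos: [0.526, -0.0662, 0.0673]
eef_rot: [-87.7, 90.0, 29.5]
contact_force: [0.3, -0.3, 4.6]
gripper_width: 0.0159
```

```bash
python3 -c "
from h import *;tell()"
```

```text
t 16.55 p [ 0.526  -0.0662  0.0673] yaw -152.81 j [ 14.   17.9 -30.2  -0.  -41.9  13.2] F [ 0.31 -0.33  4.6 ] M [-0.217 -0.045 -0.041] w 0.0159 tilt [ 0.001  0.    -1.   ]
```

{"name": "step_arm", "arguments": {
  "steps": [
    [[0,0,0],0.5],
    [[0,0,0],0.5],
    [[0,0,0],0],
    [[0,0,0],0],
    [[0,0,0],0]
  ]
}}

```text
time_s: 16.97
tcp_pos: [0.526, -0.0662, 0.0673]
eef_rot: [-82.4, 90.0, 28.8]
contact_force: [1.1, 0.6, 5.6]
gripper_width: 0.0156
```

```bash
python3 -c "
from h import *;tell()"
```

```text
t 16.97 p [ 0.526  -0.0662  0.0673] yaw -158.79 j [ 14.   17.9 -30.2  -0.  -41.9   7.2] F [1.11 0.62 5.57] M [-0.045 -0.12  -0.002] w 0.0156 tilt [ 0.001  0.    -1.   ]
```

{"name": "step_arm", "arguments": {
  "steps": [
    [[0,0,0],0.5],
    [[0,0,0],0.5],
    [[0,0,0],0],
    [[0,0,0],0],
    [[0,0,0],0]
  ]
}}

```text
time_s: 17.38
tcp_pos: [0.5261, -0.0662, 0.0673]
eef_rot: [-76.9, 89.9, 28.3]
contact_force: [1.2, -0.3, 4.9]
gripper_width: 0.0156
```

```bash
python3 -c "
from h import *;tell()"
```

```text
t 17.38 p [ 0.5261 -0.0662  0.0673] yaw -164.77 j [ 14.   17.9 -30.2  -0.  -41.9   1.2] F [ 1.25 -0.34  4.93] M [ 0.204 -0.339 -0.057] w 0.0156 tilt [ 0.001  0.    -1.   ]
```

{"name": "step_arm", "arguments": {
  "steps": [
    [[0,0,0],0.5],
    [[0,0,0],0.5],
    [[0,0,0],0],
    [[0,0,0],0],
    [[0,0,0],0]
  ]
}}

```text
time_s: 17.8
tcp_pos: [0.5262, -0.0662, 0.0674]
eef_rot: [-74.7, 89.9, 24.6]
contact_force: [0.8, 0.1, 5.8]
gripper_width: 0.0157
```

```bash
python3 -c "
from h import *;tell()
from plant import *
i=capture('side');cv2.imwrite('pics/f_s.png',i);cv2.imwrite('pics/f_z.png',cv2.resize(i[160:230,310:420],None,fx=7,fy=7,interpolation=cv2.INTER_CUBIC))"
```

```text
t 17.8 p [ 0.5262 -0.0662  0.0674] yaw -170.74 j [ 14.   17.9 -30.2  -0.  -41.9  -4.8] F [0.78 0.05 5.77] M [ 0.36  -0.441 -0.092] w 0.0157 tilt [ 0.001  0.    -1.   ]
```

View pics/f_z.png

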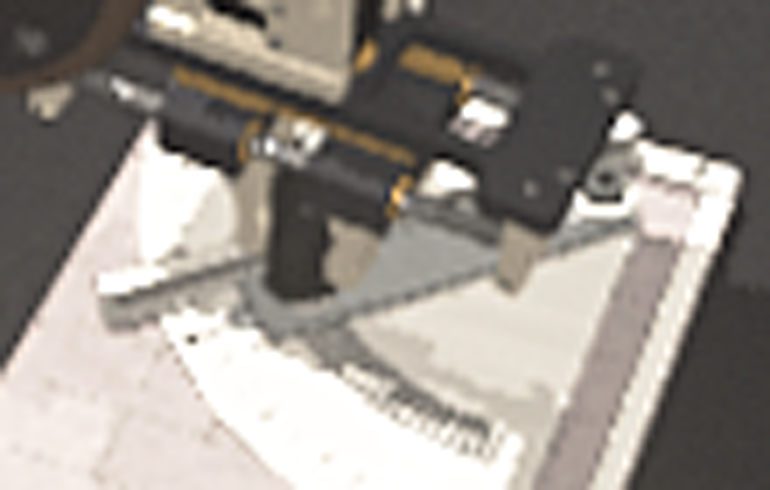

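{"name": "step_arm", "arguments": {
  "steps": [
    [[0,0,0],0.5],
    [[0,0,0],0.5],
    [[0,0,0],0],
    [[0,0,0],0],
    [[0,0,0],0]
  ]
}}

```text
time_s: 18.27
tcp_pos: [0.5263, -0.0662, 0.0674]
eef_rot: [-73.5, 89.9, 19.8]
contact_force: [2.0, 0.4, 5.5]
gripper_width: 0.0155
```

```bash
python3 -c "
from h import *;tell()"
```

```text
t 18.27 p [ 0.5263 -0.0662  0.0674] yaw -176.73 j [ 14.   17.9 -30.2  -0.  -41.9 -10.8] F [1.96 0.38 5.55] M [ 0.169 -0.513  0.018] w 0.0155 tilt [ 0.001  0.    -1.   ]
```

{"name": "step_arm", "arguments": {
  "steps": [
    [[0,0,0],0.5],
    [[0,0,0],0.5],
    [[0,0,0],0],
    [[0,0,0],0],
    [[0,0,0],0]
  ]
}}

```text
time_s: 18.68
tcp_pos: [0.5263, -0.0662, 0.0674]
eef_rot: [-69.9, 89.9, 17.4]
contact_force: [2.5, 0.6, 5.3]
gripper_width: 0.0156
```

```bash
python3 -c "
from h import *;tell()"
```

```text
t 18.68 p [ 0.5263 -0.0662  0.0674] yaw 177.27 j [ 14.   17.9 -30.2  -0.  -41.9 -16.8] F [2.46 0.55 5.33] M [ 0.205 -0.593  0.028] w 0.0156 tilt [ 0.001  0.    -1.   ]
```

{"name": "step_arm", "arguments": {
  "steps": [
    [[0,0,0],0.5],
    [[0,0,0],0.5],
    [[0,0,0],0.5],
    [[0,0,0],0.5],
    [[0,0,0],0],
    [[0,0,0],0],
    [[0,0,0],0]
  ]
}}

```text
time_s: 19.27
tcp_pos: [0.5263, -0.0662, 0.0675]
eef_rot: [-60.6, 89.9, 14.7]
contact_force: [1.3, 1.2, 6.4]
gripper_width: 0.0156
```

```bash
python3 -c "
from h import *;tell()"
```

```text
t 19.27 p [ 0.5263 -0.0662  0.0675] yaw 165.28 j [ 14.   17.8 -30.2  -0.  -41.9 -28.7] F [1.34 1.16 6.44] M [ 0.343 -0.471  0.175] w 0.0156 tilt [ 0.001  0.    -1.   ]
```

{"name": "step_arm", "arguments": {
  "steps": [
    [[0,0,0],0.5],
    [[0,0,0],0.5],
    [[0,0,0],0],
    [[0,0,0],0],
    [[0,0,0],0]
  ]
}}

```text
time_s: 19.68
tcp_pos: [0.5264, -0.0662, 0.0676]
eef_rot: [-58.4, 89.9, 10.9]
contact_force: [1.4, -0.0, 7.4]
gripper_width: 0.0154
```

```bash
python3 -c "
from h import *;tell()"
```

```text
t 19.68 p [ 0.5264 -0.0662  0.0676] yaw 159.29 j [ 14.   17.8 -30.2   0.  -41.9 -34.7] F [ 1.42 -0.03  7.45] M [ 0.169 -0.524  0.154] w 0.0154 tilt [ 0.001  0.    -1.   ]
```

{"name": "step_arm", "arguments": {
  "steps": [
    [[0,0,0],0.5],
    [[0,0,0],0.5],
    [[0,0,0],0],
    [[0,0,0],0],
    [[0,0,0],0]
  ]
}}

```text
time_s: 20.1
tcp_pos: [0.5265, -0.0662, 0.0677]
eef_rot: [-55.7, 89.9, 7.6]
contact_force: [1.7, 0.7, 7.5]
gripper_width: 0.0153
```

```bash
python3 -c "
from h import *;tell()"
```

```text
t 20.1 p [ 0.5265 -0.0662  0.0677] yaw 153.3 j [ 14.   17.8 -30.2   0.  -41.9 -40.7] F [1.66 0.7  7.52] M [ 0.136 -0.563  0.213] w 0.0153 tilt [ 0.002  0.    -1.   ]
```

{"name": "step_arm", "arguments": {
  "steps": [
    [[0,0,0],0],
    [[0,0,0],0],
    [[0,0,0],0]
  ]
}}

```text
time_s: 20.35
tcp_pos: [0.5265, -0.0662, 0.0677]
eef_rot: [-54.3, 89.9, 9.0]
contact_force: [2.8, 0.5, 7.8]
gripper_width: 0.0157
```

```bash
python3 -c "
from h import *;tell()"
```

```text
t 20.35 p [ 0.5265 -0.0662  0.0677] yaw 153.3 j [ 14.   17.8 -30.2   0.  -41.9 -40.7] F [2.83 0.49 7.76] M [ 0.111 -0.555  0.214] w 0.0157 tilt [ 0.002  0.    -1.   ]
```

{"name": "step_arm", "arguments": {
  "steps": [
    [[0,0,0],0],
    [[0,0,0],0],
    [[0,0,0],0]
  ]
}}

```text
time_s: 20.6
tcp_pos: [0.5265, -0.0662, 0.0677]
eef_rot: [-54.4, 89.9, 8.9]
contact_force: [2.4, 0.3, 7.0]
gripper_width: 0.0153
```

```bash
python3 -c "
from h import *;tell()
from plant import *
for k in range(6):
    capture('side'); print(get_state()['moment'][2].round(3))"
```

```text
t 20.6 p [ 0.5265 -0.0662  0.0677] yaw 153.3 j [ 14.   17.8 -30.2   0.  -41.9 -40.7] F [2.39 0.33 7.  ] M [ 0.203 -0.507  0.234] w 0.0153 tilt [ 0.002  0.    -1.   ]
0.221
0.229
0.201
0.218
0.162
0.21
```

Held torque is about 0.21 N m against -0.05 before it bit, a rise of 0.26 N m, which is on target. I'll release, back off and check.

{"name": "step_arm", "arguments": {
  "steps": [
    [[0,0,0],0],
    [[0,0,0],0],
    [[0,0,0],0],
    [[0,0,0],0],
    [[-0.5,0,0],0],
    [[-1,0,0],0],
    [[-1,0,0],0],
    [[-1,0,0],0],
    [[-1,0.5,0.5],0],
    [[-1,0.5,0.9],0],
    [[-1,0.5,0.9],0],
    [[-1,0.5,0.9],0],
    [[0,0.5,0.9],0],
    [[0,0.5,0.9],0],
    [[0,0,0],0],
    [[0,0,0],0]
  ],
  "fingers": 0.4
}}

```text
time_s: 22.23
tcp_pos: [0.5174, 0.0506, 0.2178]
eef_rot: [-16.2, 90.0, 47.0]
contact_force: [-1.2, -0.8, 0.3]
gripper_width: 0.0524
```

Run:
```python
from plant import *
import cv2;from h import *
tell()
i=capture("side");j=capture("top")
cv2.imwrite("pics/g_s.png",i);cv2.imwrite("pics/g_t.png",j)
```

```text
t 22.23 p [0.5174 0.0506 0.2178] yaw 153.14 j [ 27.2   7.1 -21.1  -0.  -61.8 -54.1] F [-1.16 -0.76  0.28] M [-0.068  0.091 -0.007] w 0.0524 tilt [ 0.  0. -1.]
```

View pics/g_s.png

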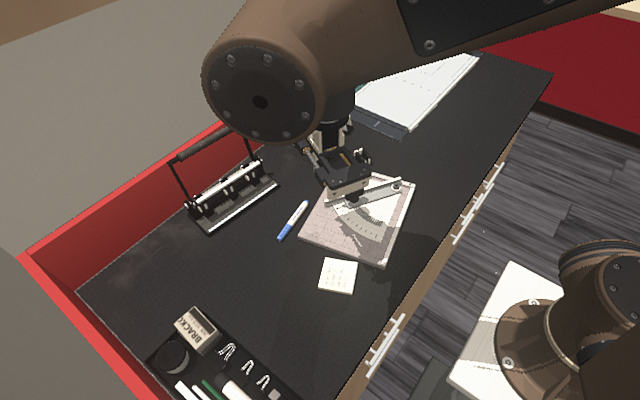

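View pics/g_t.png

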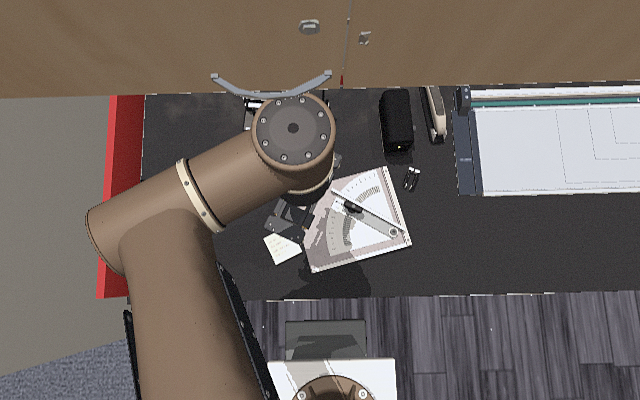

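Run:
```python
from ef import *
from ov import ov
i=cv2.imread("pics/g_s.png");j=cv2.imread("pics/g_t.png")
ov(j,T,45,(165,255,320,420),7,"pics/g_top.png")
cv2.imwrite("pics/g_z.png",cv2.resize(j[180:215,320:365],None,fx=16,fy=16,interpolation=cv2.INTER_CUBIC))
for nm,img,cam in(("side",i,S),("top",j,T)):
  for o,z,r0,r1,n in((.0145,.042,.02,.085,'in'),(.0225,.042,.0,.18,'out'),(-.015,.0285,.02,.1,'arm')):
    p=proj(cam,[fp(r0,45,z,o),fp(r1,45,z,o)]);print(nm,n,backline(cam,edge(img,p[0],p[1],3),z,B))
```

```text
side in (np.float32(45.248524), np.float64(0.01334993607485073), np.float64(0.0004936096823056069))
side out (np.float32(45.45144), np.float64(0.012814468461531366), np.float64(0.0010585372955035166))
side arm (np.float32(45.867832), np.float64(-0.02009705280787189), np.float64(0.0004614597649138716))
top in (np.float32(45.413292), np.float64(0.015859935740319235), np.float64(0.0002504419718146022))
top out (np.float32(45.75), np.float64(0.014707067295330204), np.float64(0.00037334112288613976))
top arm (np.float32(45.668186), np.float64(-0.016103923030468214), np.float64(0.00028422105531442413))
```

View pics/g_top.png

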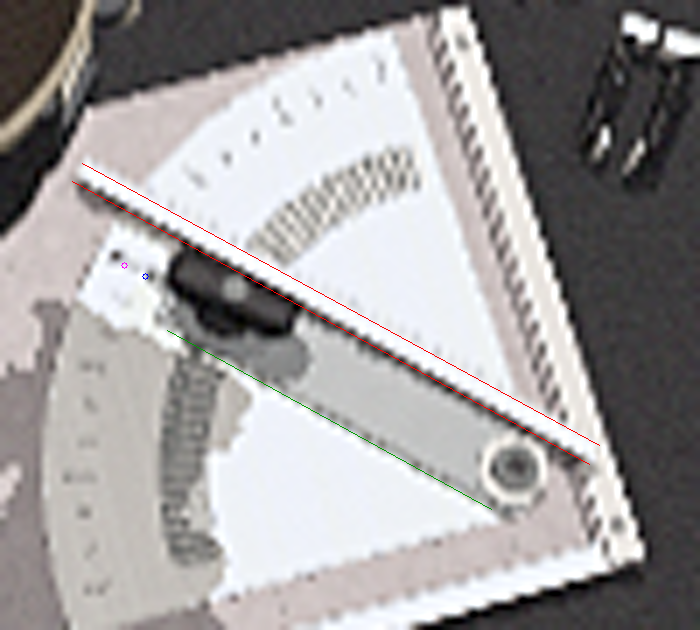

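View pics/g_z.png

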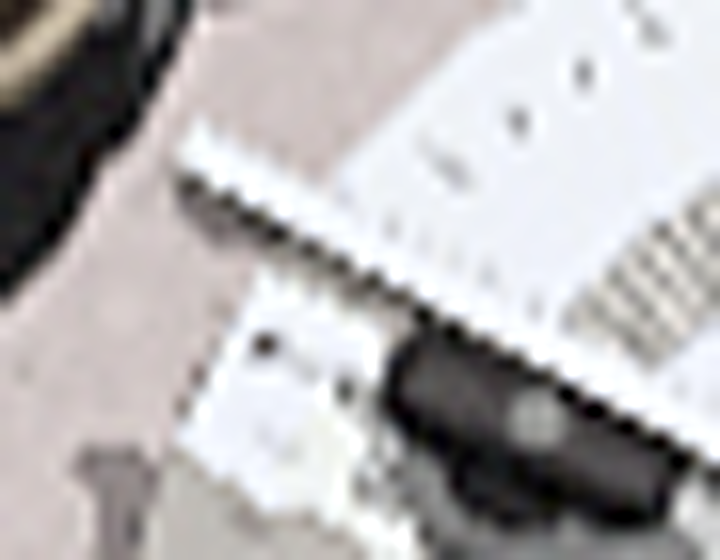

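Run:
```python
from ef import *
j=cv2.imread("pics/g_t.png")
q=lambda u,v,f,o:(np.array([u,v])+.5)/f-.5+o
def bd(W):
    c,s=np.cos(B[2]),np.sin(B[2]);d=np.array(W)[:2]-B[:2];return np.array([c*d[0]+s*d[1],-s*d[0]+c*d[1]])
piv=bd(ray(T,q(514,467,7,[320,165]),.039));print('pivot',piv)
for n,uv,z in(('diamond',q(263,344,16,[320,180]),.021),('darkspot',q(345,388,16,[320,180]),.023),('knob',q(537,420,16,[320,180]),.074)):
    b=bd(ray(T,uv,z));d=b-piv;e=b-[-.065,-.095];print(n,np.degrees(np.arctan2(*d)),np.linalg.norm(d),'nominal pivot',np.degrees(np.arctan2(*e)),np.linalg.norm(e))
# initial pic
z0=np.array([255,155])
piv0=bd(ray(T,q(608,340,4.4,z0),.039));print(piv0)
for n,uv,z in(('diamond',q(362,204,4.4,z0),.021),('knob',q(293,175,13,[325,215]),.074)):
    b=bd(ray(T,uv,z));d=b-piv0;print(n,np.degrees(np.arctan2(*d)),np.linalg.norm(d))
# template rotation: fit angle so rail outer/inner in both images gives mid offset .0185
for nm,img,a in(('t0',cv2.imread('pics/top0.png'),17.5),('g',j,45)):
    for o in(.0145,.0225):
        p=proj(T,[fp(0.0,a,.042,o),fp(.185,a,.042,o)]);e=edge(img,p[0],p[1],2.5,120)
        print(nm,o,backline(T,e,.042,B))
```

```text
pivot [-0.06385339 -0.09500735]
diamond 45.33277089319918 0.16504171875553636 nominal pivot 45.61303388624974 0.16585400707574674
darkspot 45.280821739717226 0.14971658332291155 nominal pivot 45.58989879246357 0.15052834171842677
knob 45.616863470202745 0.11932160765443856 nominal pivot 46.00185311737391 0.12013863648421909
[-0.06517523 -0.09404395]
diamond 46.361538306306564 0.1633095414830761
knob 18.33823644846241 0.11863195563805094
t0 0.0145 (np.float32(17.473135), np.float64(0.015735542245264363), np.float64(0.000584929008310614))
t0 0.0225 (np.float32(17.494633), np.float64(0.016089579008832507), np.float64(9.038174365000148e-10))
g 0.0145 (np.float32(45.22153), np.float64(0.015982921758804287), np.float64(0.00023463475361869957))
g 0.0225 (np.float32(44.96489), np.float64(0.016016761007934956), np.float64(2.5407619262923194e-10))
```

The top view shows the pointer tip and the diamond in line from the pivot: 45.28° against 45.33°, measured the same way. The bystanders look unmoved, so I'm handing in.

```bash
python3 -c "
from plant import *
print(close_job())"
```

```text
the job is handed in; nothing more can be done
None
```

The fence is re-clamped on the 45° diamond mark, and the job was handed in at about 22.3 s of the 48 s allowed.

- **Sequence:** I turned the tee knob 84° anticlockwise until the held torque stopped changing. I then swung the fence from about 17.5° to 45°, let go once to look, took the knob again and tightened it 90° clockwise.
- **Clamping:** The held torque rose from about -0.05 N m before the teeth bit to about 0.21 N m. That rise of about 0.26 N m is roughly 85 N, close to the best value and well under the strain limit. Single readings scattered by about 0.03 N m. With the hand free, the sensor read about 0 rather than -0.05, so measured from there the rise is only 0.21 N m, which is still firm.
- **Angle:** In the last top picture, the pointer tip and the diamond lie on the same line from the pivot (45.28° and 45.33°). Other measures disagree slightly: the rail and arm edge fits and the knob position put the fence anywhere from 0° to about 0.9° past 45°. My best estimate is about 0.3° past. The fence probably drifted about 0.3° while I tightened, and I did not correct that.
- **Surroundings:** The bystanders I could see in the last pictures looked unmoved. I checked them only by eye. The robot was clear of everything when I handed in.

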